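# Put four powder jars back in their colour-matched holders

### The job

The four porcelain-powder jars stand in each other's holders: put every jar upright, flat on the floor of the holder whose rim has the colour of the disc on the jar's cap, and leave the grey holder empty, which is free for parking a jar on the way. Do not tip any jar over, and leave the plaster cast where it is.

Things in the scene. Friction and masses are not known exactly. Their poses are not given: they have to be found in the camera images.
- powder_red: White screw-cap powder jar with a bright red disc on its cap and a red band and foot; cap 40 mm across (the widest part, the top 14 mm), foot 36 mm across, 52 mm high, about 60 g; the cap is fixed to the jar, so it may be gripped. Origin: centre of the underside, z up. At the start it stands in a holder of another colour.
- powder_blue: Small white screw-cap powder jar with a blue disc on its cap and a thin blue band; cap 30 mm across (the widest part, the top 14 mm), foot 26 mm across, 40 mm high, about 60 g; the cap is fixed to the jar, so it may be gripped. Origin: centre of the underside, z up. At the start it stands in a holder of another colour.
- powder_amber: Powder jar with a black cap that bears an amber (orange-brown) disc, amber band on its white body; cap 40 mm across (the widest part, the top 14 mm), foot 36 mm across, 48 mm high, about 60 g; the cap is fixed to the jar, so it may be gripped. Origin: centre of the underside, z up. At the start it stands in a holder of another colour.
- powder_pink: Low white screw-cap powder jar with a dull pink disc on its cap and a thin pink band; cap 40 mm across (the widest part, the top 14 mm), foot 36 mm across, 36 mm high, about 60 g; the cap is fixed to the jar, so it may be gripped. Origin: centre of the underside, z up. At the start it stands in a holder of another colour.
- holder_red: Fixed to the bench: a round shallow holder, 73 mm across, with a white floor 3 mm above the bench inside a low red rim 8 mm wide and 7 mm high (56 mm across inside). Origin: centre of the underside on the bench, z up. It is the home of the jar with the red disc; at the start another jar stands in it.
- holder_blue: Fixed to the bench: a round shallow holder, 73 mm across, with a white floor 3 mm above the bench inside a low blue rim 8 mm wide and 7 mm high (56 mm across inside). Origin: centre of the underside on the bench, z up. It is the home of the jar with the blue disc; at the start another jar stands in it.
- holder_amber: Fixed to the bench: a round shallow holder, 73 mm across, with a white floor 3 mm above the bench inside a low amber-orange rim 8 mm wide and 7 mm high (56 mm across inside). Origin: centre of the underside on the bench, z up. It is the home of the jar with the amber disc; at the start another jar stands in it.
- holder_pink: Fixed to the bench: a round shallow holder, 73 mm across, with a white floor 3 mm above the bench inside a low pink rim 8 mm wide and 7 mm high (56 mm across inside). Origin: centre of the underside on the bench, z up. It is the home of the jar with the pink disc; at the start another jar stands in it.
- holder_grey: Fixed to the bench: a round shallow holder, 73 mm across, with a white floor 3 mm above the bench inside a low grey rim 8 mm wide and 7 mm high (56 mm across inside). Origin: centre of the underside on the bench, z up. It is empty at the start: the free spot. Beyond, a lamp head hangs 0.41 m above the bench from x = 0.63 on (y below -0.12): keep the wrist clear of it, carry jars low.
- plaster_cast: Cream plaster cast of a lower dental arch, horseshoe-shaped, 53 x 66 x 22 mm, lying loose among the holders, to be left alone. Origin: centre of the underside. A loose clear water dish (60 mm across, 24 mm high) and a green and pale blue sponge (42 x 65 x 23 mm) lie in like places between the holders; all these neighbours keep about 0.085 m or more from one another, centre to centre.
Mind the look-alikes: they are no part of the job. What is shaped like the powder_amber but turquoise or yellow is not meant.

How it is judged:
At the end, for the whole second after the job is handed in: Each of the four jars stands in the holder of its own colour, its axis within 16 mm of the holder's centre, its underside on the holder's floor (1 to 5 mm above the bench), tilted less than 0.06 rad, at rest; the grey holder is therefore empty (horizontal distance between powder_red and holder_red below 0.016 m and z of powder_red in the frame of holder_red between 0.001 and 0.005 m and angle between each of powder_red, powder_blue, powder_amber, powder_pink's own z axis and vertical below 0.06 rad and linear speed of each of powder_red, powder_blue, powder_amber, powder_pink below 0.02 m/s and angular speed of each of powder_red, powder_blue, powder_amber, powder_pink below 0.2 rad/s and horizontal distance between powder_blue and holder_blue below 0.016 m and z of powder_blue in the frame of holder_blue between 0.001 and 0.005 m and horizontal distance between powder_amber and holder_amber below 0.016 m and z of powder_amber in the frame of holder_amber between 0.001 and 0.005 m and horizontal distance between powder_pink and holder_pink below 0.016 m and z of powder_pink in the frame of holder_pink between 0.001 and 0.005 m); the robot touches nothing.
It fails at once if a jar is tipped over (tilted more than 0.8 rad) (angle between any of powder_red, powder_blue, powder_amber, powder_pink's own z axis and vertical above 0.8 rad).
It fails at once if the plaster cast is moved more than 20 mm (distance of plaster_cast from where it was at the start of the episode above 0.02 m).
It also fails if it takes over 115 s, if anything falls off the work surface, if the arm or the gripper's body presses on something with over 40 N, if the wrist force passes 120 N, or if a joint passes its speed limit or range.

### The arm

A 7-joint arm with a two-finger parallel gripper is mounted at the origin on a cart in front of the work surface, level with it; the furniture and walls round the work are solid. World frame = base frame: x ahead of the robot, y to its left, z up, the work surface at z = 0. Lengths are in m, angles in rad, forces in N, time in s.
With the tool pointing down it reaches from about 0.425 to 0.925 m from the base axis. Payload 6.8 kg.
Tool frame: the origin (TCP) lies on the centre line of the jaws, within the pads' length; the fingertips stand 14 mm ahead of it and the grasp point (between the pads) lies 5 mm behind it; z points along the fingers, y is the line along which they close (so a half turn about z gives the same grasp; the last joint's range is limited). The gripper opens to 85 mm and grips with 20 to 120 N. Pads are 22 mm wide; open, the fingers measure 114 mm over their backs; the gripper's body (76 mm by 85 mm) begins 54 mm behind the grasp point. The pads swing forward as they close: fully open they stand 13 mm farther back than shut.
Start: joints at [1.158, 0.477, 0.022, 1.555, -0.011, 1.109, -0.083], TCP at [0.203, -0.644, 0.245] pointing down, gripper open.
Joint ranges: [-2.96, 2.96], [-0.34, 2.1], [-1.41, 1.46], [0.24, 2.44], [-1.37, 4.51], [0.17, 1.92], [-2.96, 2.96]. Speed limits (rad/s): [2.39, 2.39, 3.14, 3.14, 3.14, 3.14, 3.14].

### API

Orientations are given as a unit quaternion [w, x, y, z].
In Python, from station import bot gives the robot as it stands. The module is installed in compiled form; this text tells all that it offers.
- The arm moves only by the tool drive_tool, never from a script. Its argument "commands" is a list of rows, each an object with "hand": the opening, from 0 (shut) to 1 (fully open); "translation": the shift along the world's x, y, z in mm, a list of three; "angular": the turn, a rotation vector about the world's x, y, z in rad, a list of three. In form: [{"hand": hand, "translation": [tx, ty, tz], "angular": [ax, ay, az]}, ...]. A call has 1 to 12 rows; each row is the pose to reach, as a shift and turn from the pose commanded when the call began; what a row does not reach only later rows make up. A row lasts 1/8 s, in which the tool goes at most 62.5 mm and 10.7 degrees, less where a joint would pass 70% of its speed; a pose out of reach is approached as far as the arm can. A call with a gripper value outside its range is refused whole. The fingers move at their own pace and stop on an object; "force" is the grip in N (left out, the last holds). Time passes only in rows, so rows that repeat a pose let the fingers close. It gives the time, the measured TCP pose, the force, the opening and the grip force at its end, in the units of the state.
- bot.get_obs(): the state, without advancing time (a new reading comes with each control period).
- bot.read_camera(name): name is "scene" or "top" or "wrist"; returns the picture (480x640x3 uint8, red, green, blue); there is no depth.
- bot.camera_model(name): a dict with "fx", "fy", "cx", "cy" (pixels), "view" (4x4, takes a point from world to camera coordinates). Camera axes: x right, y up, looking along -z (the intrinsics and any distortion apply to the point x, -y, -z); pixel columns grow to the right and rows downward; lengths in m; the calibration is good to about 2 mm. A picture is of the moment at which its call begins: read the wrist's pose just before it. camera_model takes no time and is no camera call; for the wrist camera it gives the pose at the moment of the call.
- bot.hand_in(): hands the job in; it is judged then, once.
Trained networks look in the newest picture that a camera, given by its name, has taken for a name from the list of things; names that differ only in an ending like _2 or _b are one class to them, and where a whole thing is asked for, a point or a joint stands for the part that bears it (a point fixed in the world has none). Each returns a list of dicts, best first, with "score" (0 to 1); they miss things now and then, are a little off and sometimes report something else, mostly with a low value. They report only what shows in the picture. A call takes as long as a camera call. They do not tell look-alikes from the thing itself.
- bot.find_in(camera, query): "position" ([column, row] in pixels, amid what is visible of it).
- bot.outline_of(camera, query): "pixels" (480x640 bool, what is visible of it) and "position" ([column, row] in pixels, amid what is visible of it).
The state is a dict: "t": time; "q": joint angles; "joint_vel": joint speeds; "joint_torque": joint torques, N m; "eef_pos": TCP position; "tool_rot": TCP orientation; "contact_force": force on the tool from outside, world axes, zero at the start; "torque": the same for the moment, N m; "gripper_width": opening from 0.0 (shut) to 1.0 (fully open); "grasp_force": force on a finger pad.
Only numpy, scipy, OpenCV 4.12 (cv2) and the standard library are available. Lean on these libraries where they do the work, as an engineer would, in place of code of your own. Each camera call takes 0.05 s, during which the arm holds its last target. There are 200 camera calls.

## Working session

There is one attempt and no reset: what is moved stays moved. The work goes in short steps, Python scripts to look and compute and a tool call to move; the robot and the scene stay as the last step left them, time stands still between calls to the robot, and variables do not carry over. Pictures are saved under pics/ and viewed, at most 14 in all, crops included, and the job is handed in when it is done.

Besides the shell and the picture viewer there is one more tool, called after ">>>" in YAML: its name, and indented under it one key for each argument. drive_tool: Moves the arm, as the interface text tells. Its arguments: {"type":"object","properties":{"commands":{"type":"array","items":{"type":"object","properties":{"hand":{"type":"number"},"translation":{"type":"array","items":{"type":"number"}},"angular":{"type":"array","items":{"type":"number"}}}}},"force":{"type":"number"}},"required":["commands"]}

```bash
mkdir -p pics; python3 - <<'E'
from station import bot
import cv2,numpy as np
for n in("top","scene"):
    cv2.imwrite(f"pics/{n}0.png",bot.read_camera(n)[:,:,::-1])
    m=bot.camera_model(n);print(n,{k:np.round(v,4).tolist() for k,v in m.items()})
o=bot.get_obs();print(o)
E
```

```text
top {'fx': 460.7626, 'fy': 460.7626, 'cx': 319.8509, 'cy': 241.396, 'view': [[-0.0082, -0.9997, 0.0234, -0.3291], [0.9811, -0.0035, 0.1935, -0.4742], [-0.1934, 0.0246, 0.9808, -0.9425], [0.0, 0.0, 0.0, 1.0]]}
scene {'fx': 445.4732, 'fy': 445.4732, 'cx': 319.4477, 'cy': 243.3176, 'view': [[-0.5988, -0.8009, -0.004, 0.0145], [0.3807, -0.289, 0.8784, -0.3259], [-0.7046, 0.5244, 0.478, -0.743], [0.0, 0.0, 0.0, 1.0]]}
{'t': 0.1, 'q': array([ 1.15788824,  0.47773404,  0.02236149,  1.55634877, -0.01147669,
        1.10930682, -0.08310377]), 'joint_vel': array([-0.00060519, -0.00011623, -0.00083421, -0.00180347, -0.00144902,
       -0.00338797, -0.00067013]), 'joint_torque': array([ 5.05917749e-03, -5.97759140e+01,  1.61442328e+00, -2.81951487e+01,
        1.29768590e-02,  5.09355115e-03, -8.75631855e-06]), 'eef_pos': array([ 0.20239427, -0.64340553,  0.24441377]), 'tool_rot': array([-8.09720524e-04,  9.88407866e-01,  1.51819614e-01, -2.00933597e-04]), 'contact_force': array([ 0.06704836, -0.17851762, -0.57537343]), 'torque': array([ 0.031338  , -0.033152  , -0.01142964]), 'grasp_force': 0.0, 'gripper_width': 1.0013587022837989}
```

View pics/top0.png

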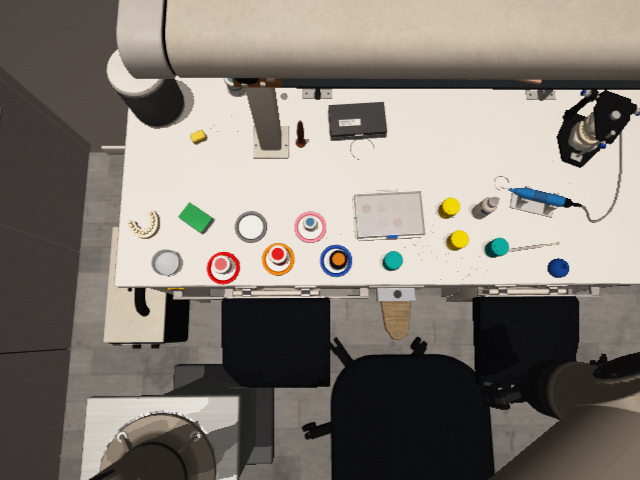

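View pics/scene0.png

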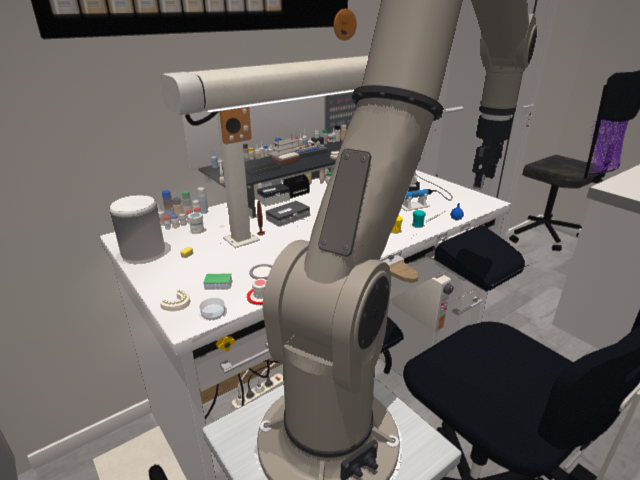

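The top view shows pink jar in red holder (223,267), red jar in amber holder (278,259), amber jar in blue holder (337,260), blue jar in pink holder (311,226), and empty grey at (251,226). The plan is blue→grey, pink→pink, red→red, amber→amber, blue→blue.

```bash
cat > h.py <<'E'
from station import bot
import cv2,numpy as np
def ray(m,px,z):
    d=np.array([(px[0]-m["cx"])/m["fx"],-(px[1]-m["cy"])/m["fy"],-1.])
    V=np.array(m["view"]);R,t=V[:3,:3],V[:3,3]
    c=-R.T@t;w=R.T@d
    return (c+w*(z-c[2])/w[2])[:3]
H=["holder_"+c for c in("red","blue","amber","pink","grey")]
J={"powder_red":.052,"powder_blue":.04,"powder_amber":.048,"powder_pink":.036}
def hull_centre(mask,m,z):
    "mask outer contour projected to plane z, min enclosing circle"
    cs,_=cv2.findContours(mask.astype(np.uint8),cv2.RETR_EXTERNAL,cv2.CHAIN_APPROX_NONE)
    c=max(cs,key=len).reshape(-1,2)
    P=np.array([ray(m,p,z)[:2] for p in c],np.float32)*1000
    (x,y),r=cv2.minEnclosingCircle(P);return round(x,1),round(y,1),round(2*r,1)
E
python3 - <<'E'
from h import *
bot.read_camera("top");m=bot.camera_model("top")
for n in H+["plaster_cast"]:
    for o in bot.outline_of("top",n)[:2]:
        print(n,round(o["score"],2),np.round(o["position"]),hull_centre(o["pixels"],m,.005))
for n,h in J.items():
    for o in bot.find_in("top",n)[:4]:
        print(n,round(o["score"],2),np.round(o["position"]),np.round(ray(m,o["position"],h)*1000))
for px,z in[((166,262),.024),((196,218),.023),((264,110),.4)]:print(px,ray(m,px,z).round(3))
E
```

```text
holder_red 0.65 [225. 276.] (422.7, -116.9, 73.8)
holder_blue 0.69 [325. 260.] (437.6, -368.1, 74.6)
holder_blue 0.68 [228. 274.] (422.7, -117.0, 73.4)
holder_amber 0.74 [278. 265.] (442.7, -236.9, 74.8)
holder_pink 0.92 [311. 229.] (515.0, -309.7, 73.3)
holder_pink 0.47 [221. 265.] (428.2, -112.3, 45.4)
holder_grey 0.79 [252. 228.] (516.2, -175.7, 74.7)
plaster_cast 0.81 [146. 226.] (522.8, 64.8, 72.4)
powder_red 0.74 [274. 258.] [ 436. -235.   52.]
powder_red 0.68 [222. 262.] [ 427. -123.   52.]
powder_blue 0.56 [310. 226.] [ 509. -310.   40.]
powder_amber 0.78 [458. 238.] [ 479. -633.   48.]
powder_amber 0.78 [450. 209.] [ 544. -620.   48.]
powder_amber 0.7 [335. 260.] [ 431. -365.   48.]
powder_amber 0.63 [498. 250.] [ 453. -719.   48.]
powder_pink 0.77 [222. 263.] [ 428. -122.   36.]
(166, 262) [0.433 0.003 0.024]
(196, 218) [ 0.532 -0.058  0.023]
(264, 110) [ 0.599 -0.243  0.4  ]
```

>>> drive_tool:
  commands:
    - {"hand":1,"translation":[60,60,-10],"angular":[0,0,-0.1]}
    - {"hand":1,"translation":[120,120,-20],"angular":[0,0,-0.2]}
    - {"hand":1,"translation":[180,190,-30],"angular":[0,0,-0.3]}
    - {"hand":1,"translation":[240,260,-40],"angular":[0,0,-0.305]}
    - {"hand":1,"translation":[280,340,-45],"angular":[0,0,-0.305]}
    - {"hand":1,"translation":[280,340,-45],"angular":[0,0,-0.305]}
    - {"hand":1,"translation":[280,340,-45],"angular":[0,0,-0.305]}
    - {"hand":1,"translation":[280,340,-45],"angular":[0,0,-0.305]}
    - {"hand":1,"translation":[280,340,-45],"angular":[0,0,-0.305]}
    - {"hand":1,"translation":[280,340,-45],"angular":[0,0,-0.305]}
    - {"hand":1,"translation":[280,340,-45],"angular":[0,0,-0.305]}
  force: 30

```text
t: 2.02
eef_pos: [0.4816, -0.3056, 0.2004]
tool_rot: [0.0, 1.0, -0.002, -0.0]
contact_force: [-0.0, -0.2, -0.6]
gripper_width: 1.001
grasp_force: 0.0
```

```bash
cat > look.py <<'E'
from h import *
import sys
m=bot.camera_model("wrist");im=bot.read_camera("wrist");o=bot.get_obs()
cv2.imwrite(f"pics/{sys.argv[1]}.png",im[:,:,::-1])
print(o["t"],o["eef_pos"].round(4),o["tool_rot"].round(3),"q",o["q"].round(2),"g",round(o["gripper_width"],3),o["grasp_force"],"F",o["contact_force"].round(1))
V=np.array(m["view"]);print("cam",(-V[:3,:3].T@V[:3,3]).round(3))
for n in H:
    for r in bot.outline_of("wrist",n)[:3]:
        if r["score"]>.4:print(n,round(r["score"],2),np.round(r["position"]),hull_centre(r["pixels"],m,.006))
for n,h in J.items():
    for r in bot.outline_of("wrist",n)[:3]:
        if r["score"]>.4:print(n,round(r["score"],2),np.round(r["position"]),"cap",(ray(m,r["position"],h+.003)*1000).round(1),hull_centre(r["pixels"],m,h+.003))
E
python3 look.py w0
```

```text
2.075 [ 0.4818 -0.3053  0.2004] [ 0.     1.    -0.001 -0.   ] q [ 0.5   0.36 -0.06  1.85  0.03  0.93 -1.14] g 1.003 0.0 F [ 0.2  0.1 -0.2]
cam [ 0.556 -0.307  0.329]
holder_red 0.59 [119. 265.] (424.2, -120.5, 74.8)
holder_blue 0.57 [387. 249.] (439.8, -369.1, 74.2)
holder_amber 0.8 [259. 240.] (443.1, -240.8, 74.1)
holder_pink 0.92 [332. 151.] (516.3, -312.2, 73.7)
holder_grey 0.97 [160. 168.] (517.7, -178.3, 73.9)
powder_red 0.56 [239. 267.] cap [ 453.9 -246.8   55. ] (452.7, -247.2, 54.5)
powder_blue 0.56 [328. 170.] cap [ 521.6 -311.1   43. ] (519.1, -311.5, 30.3)
powder_blue 0.49 [330. 154.] cap [ 532.9 -312.1   43. ] (520.6, -311.5, 65.5)
powder_amber 0.93 [554. 280.] cap [ 440.9 -478.3   51. ] (442.7, -478.3, 64.2)
powder_amber 0.84 [405. 281.] cap [ 440.5 -368.4   51. ] (442.6, -368.8, 53.2)
powder_pink 0.74 [ 93. 285.] cap [ 433.5 -129.2   39. ] (432.6, -129.4, 58.3)
```

View pics/w0.png

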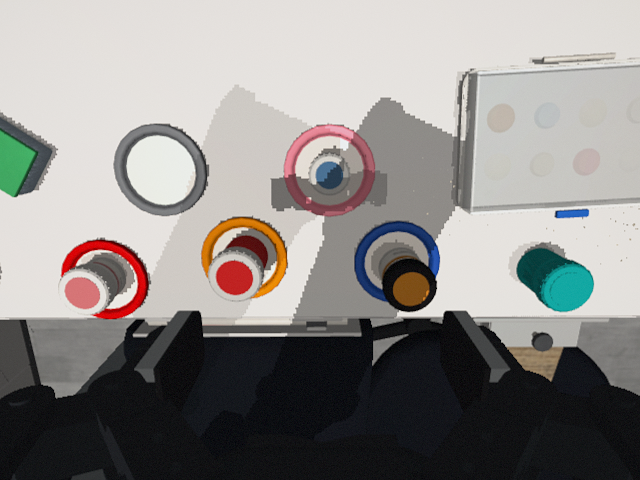

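The wrist view confirms the layout: blue disc (329,175), red (235,279), amber (410,288), pink (82,293). Next I refine the cap positions from the disc colours.

```bash
cat > discs.py <<'E'
from h import *
G={"powder_blue":(329,175),"powder_red":(235,279),"powder_amber":(410,288),"powder_pink":(82,293)}
im=cv2.imread("pics/w0.png");m=bot.camera_model("wrist")
for n,g in G.items():
    mask=np.zeros((482,642),np.uint8)
    cv2.floodFill(im.copy(),mask,g,0,(25,)*3,(25,)*3,4|cv2.FLOODFILL_MASK_ONLY|cv2.FLOODFILL_FIXED_RANGE|(1<<8))
    k=mask[1:-1,1:-1];M=cv2.moments(k,True);c=(M["m10"]/M["m00"],M["m01"]/M["m00"])
    print(n,np.round(c,1),(ray(m,c,J[n]+.003)*1000).round(1),hull_centre(k,m,J[n]+.003))
E
python3 discs.py
```

```text
powder_blue [332.5 178.2] [ 516.9 -312.4   43. ] (518.7, -310.2, 18.9)
powder_red [234.1 277.3] [ 446.6 -241.1   55. ] (446.4, -241.1, 26.1)
powder_amber [410.4 288.4] [ 436.2 -370.7   51. ] (435.8, -371.0, 26.9)
powder_pink [ 82.  292.7] [ 427.3 -118.1   39. ] (427.1, -118.2, 26.6)
```

>>> drive_tool:
  commands:
    - {"hand":0.75,"translation":[37,-6,-30],"angular":[0,0,0]}
    - {"hand":0.75,"translation":[37,-6,-80],"angular":[0,0,0]}
    - {"hand":0.75,"translation":[37,-6,-125],"angular":[0,0,0]}
    - {"hand":0.75,"translation":[37,-6,-150],"angular":[0,0,0]}
    - {"hand":0.75,"translation":[37,-6,-165],"angular":[0,0,0]}
    - {"hand":0.75,"translation":[37,-6,-174],"angular":[0,0,0]}
    - {"hand":0.75,"translation":[37,-6,-174],"angular":[0,0,0]}
    - {"hand":0.75,"translation":[37,-6,-174],"angular":[0,0,0]}
    - {"hand":0.2,"translation":[37,-6,-174],"angular":[0,0,0]}
    - {"hand":0.2,"translation":[37,-6,-174],"angular":[0,0,0]}
    - {"hand":0.2,"translation":[37,-6,-174],"angular":[0,0,0]}
    - {"hand":0.2,"translation":[37,-6,-174],"angular":[0,0,0]}
  force: 30

```text
t: 4.03
eef_pos: [0.52, -0.31, 0.0269]
tool_rot: [0.0, 1.0, -0.0, 0.0]
contact_force: [-1.2, 0.4, 6.4]
gripper_width: 0.323
grasp_force: 29.4
```

```bash
python3 - <<'E'
from h import *
cv2.imwrite("pics/w1.png",bot.read_camera("wrist")[:,:,::-1]);o=bot.get_obs();print(o["eef_pos"],o["gripper_width"],o["grasp_force"])
E
```

```text
[ 0.52000918 -0.30999086  0.02692945] 0.3224534600818099 29.428879050537944
```

View pics/w1.png

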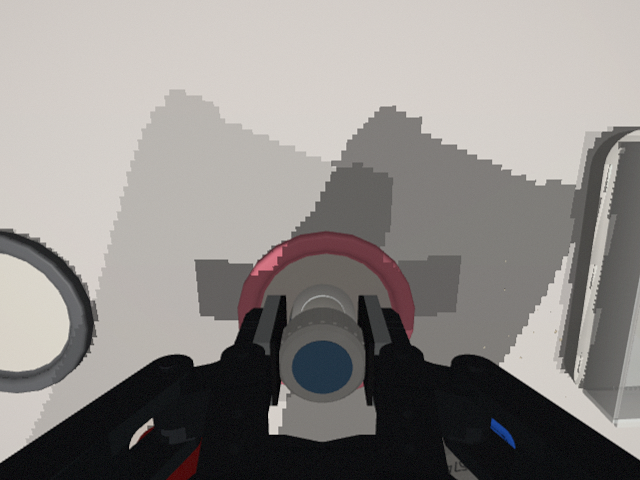

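The blue cap (322,368) sits squarely between the pads. Carrying it to grey.

>>> drive_tool:
  commands:
    - {"hand":0.2,"translation":[0,0,20],"angular":[0,0,0]}
    - {"hand":0.2,"translation":[0,0,50],"angular":[0,0,0]}
    - {"hand":0.2,"translation":[0,45,50],"angular":[0,0,0]}
    - {"hand":0.2,"translation":[0,95,50],"angular":[0,0,0]}
    - {"hand":0.2,"translation":[-1,132,50],"angular":[0,0,0]}
    - {"hand":0.2,"translation":[-1,132,50],"angular":[0,0,0]}
    - {"hand":0.2,"translation":[-1,132,50],"angular":[0,0,0]}
    - {"hand":0.2,"translation":[-1,132,25],"angular":[0,0,0]}
    - {"hand":0.2,"translation":[-1,132,10],"angular":[0,0,0]}
    - {"hand":0.2,"translation":[-1,132,3],"angular":[0,0,0]}
    - {"hand":0.2,"translation":[-1,132,1],"angular":[0,0,0]}
    - {"hand":0.2,"translation":[-1,132,1],"angular":[0,0,0]}

```text
t: 5.58
eef_pos: [0.5188, -0.1781, 0.0276]
tool_rot: [0.0, 1.0, -0.0, 0.0]
contact_force: [-0.5, 0.4, -0.1]
gripper_width: 0.327
grasp_force: 29.8
```

>>> drive_tool:
  commands:
    - {"hand":0.2,"translation":[0,0,0],"angular":[0,0,0]}
    - {"hand":0.7,"translation":[0,0,0],"angular":[0,0,0]}
    - {"hand":0.7,"translation":[0,0,0],"angular":[0,0,0]}
    - {"hand":0.7,"translation":[0,0,0],"angular":[0,0,0]}
    - {"hand":0.7,"translation":[0,0,20],"angular":[0,0,0]}
    - {"hand":0.7,"translation":[0,0,60],"angular":[0,0,0]}
    - {"hand":0.7,"translation":[-40,30,110],"angular":[0,0,0]}
    - {"hand":0.7,"translation":[-60,40,140],"angular":[0,0,0]}
    - {"hand":0.7,"translation":[-60,40,140],"angular":[0,0,0]}
    - {"hand":0.7,"translation":[-60,40,140],"angular":[0,0,0]}
    - {"hand":0.7,"translation":[-60,40,140],"angular":[0,0,0]}

```text
t: 6.95
eef_pos: [0.4586, -0.1382, 0.1662]
tool_rot: [-0.0, 1.0, -0.0, -0.001]
contact_force: [-0.0, -0.6, -0.4]
gripper_width: 0.7
grasp_force: 0.0
```

```bash
python3 look.py w2
```

```text
7.0 [ 0.4585 -0.1381  0.1661] [-0.     1.    -0.    -0.001] q [ 0.24  0.26 -0.09  2.08  0.03  0.8  -1.44] g 0.702 0.0 F [1.3 0.5 0.5]
cam [ 0.533 -0.139  0.295]
holder_red 0.67 [293. 241.] (424.3, -118.7, 74.5)
holder_blue 0.84 [607. 244.] (438.3, -366.4, 74.8)
holder_amber 0.57 [442. 230.] (443.2, -239.6, 73.5)
holder_pink 0.56 [569. 140.] (516.3, -311.9, 75.1)
holder_grey 0.69 [363. 131.] (517.0, -177.7, 73.7)
powder_red 0.63 [477. 252.] cap [ 453.  -236.2   55. ] (452.7, -235.4, 57.3)
powder_blue 0.6 [384. 143.] cap [ 518.7 -177.1   43. ] (517.7, -178.0, 31.0)
powder_amber 0.82 [626. 254.] cap [ 450.1 -332.7   51. ] (446.7, -336.3, 39.8)
powder_pink 0.88 [293. 276.] cap [ 431.  -119.6   39. ] (431.5, -121.5, 47.3)
```

View pics/w2.png

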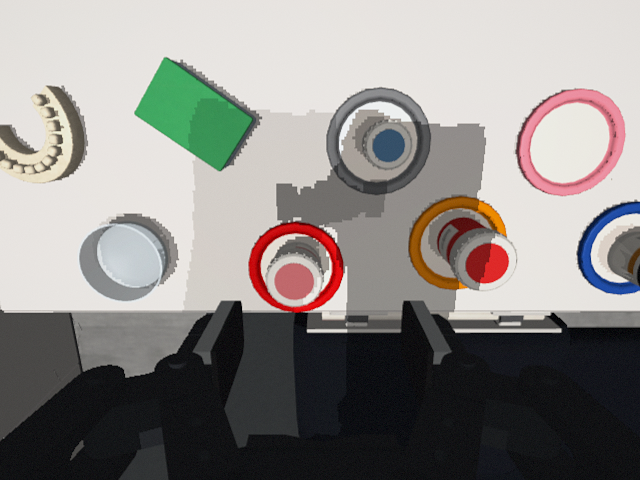

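Blue stands in the grey holder (388,145); pink is at (294,282) in the red holder. Next, pick pink.

>>> drive_tool:
  commands:
    - {"hand":0.75,"translation":[-31,19,-20],"angular":[0,0,0]}
    - {"hand":0.75,"translation":[-31,19,-60],"angular":[0,0,0]}
    - {"hand":0.75,"translation":[-31,19,-100],"angular":[0,0,0]}
    - {"hand":0.75,"translation":[-31,19,-125],"angular":[0,0,0]}
    - {"hand":0.75,"translation":[-31,19,-142],"angular":[0,0,0]}
    - {"hand":0.75,"translation":[-31,19,-142],"angular":[0,0,0]}
    - {"hand":0.75,"translation":[-31,19,-142],"angular":[0,0,0]}
    - {"hand":0.3,"translation":[-31,19,-142],"angular":[0,0,0]}
    - {"hand":0.3,"translation":[-31,19,-142],"angular":[0,0,0]}
    - {"hand":0.3,"translation":[-31,19,-142],"angular":[0,0,0]}
    - {"hand":0.3,"translation":[-31,19,-142],"angular":[0,0,0]}

```text
t: 8.82
eef_pos: [0.4282, -0.1191, 0.0263]
tool_rot: [0.0, 1.0, -0.0, 0.001]
contact_force: [-0.7, -1.2, 7.4]
gripper_width: 0.439
grasp_force: 29.2
```

```bash
python3 - <<'E'
from h import *
cv2.imwrite("pics/w3.png",bot.read_camera("wrist")[:,:,::-1]);o=bot.get_obs();print(o["eef_pos"],o["gripper_width"],o["grasp_force"])
E
```

```text
[ 0.42819104 -0.11908322  0.02627454] 0.43680437176720294 29.23475744202733
```

View pics/w3.png

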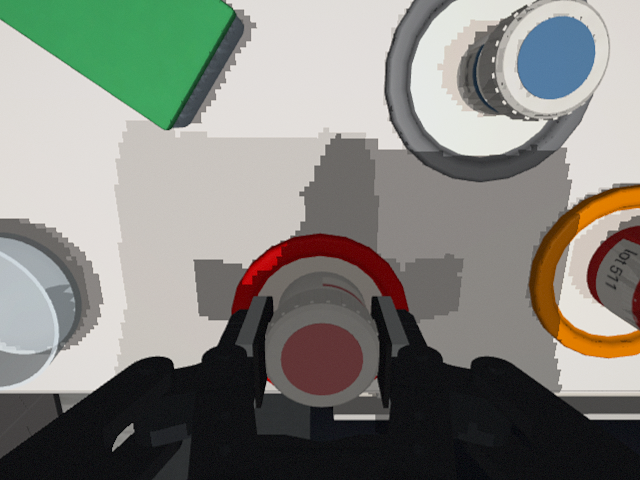

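Pink is held squarely (322,358). Carry it, lifted over the neighbours, to the pink holder.

>>> drive_tool:
  commands:
    - {"hand":0.3,"translation":[0,0,20],"angular":[0,0,0]}
    - {"hand":0.3,"translation":[0,0,75],"angular":[0,0,0]}
    - {"hand":0.3,"translation":[0,0,80],"angular":[0,0,0]}
    - {"hand":0.3,"translation":[22,-48,80],"angular":[0,0,0]}
    - {"hand":0.3,"translation":[46,-102,80],"angular":[0,0,0]}
    - {"hand":0.3,"translation":[70,-155,80],"angular":[0,0,0]}
    - {"hand":0.3,"translation":[87,-193,80],"angular":[0,0,0]}
    - {"hand":0.3,"translation":[87,-193,80],"angular":[0,0,0]}
    - {"hand":0.3,"translation":[87,-193,80],"angular":[0,0,0]}
    - {"hand":0.3,"translation":[87,-193,40],"angular":[0,0,0]}
    - {"hand":0.3,"translation":[87,-193,20],"angular":[0,0,0]}
    - {"hand":0.3,"translation":[87,-193,10],"angular":[0,0,0]}

```text
t: 10.38
eef_pos: [0.5138, -0.3106, 0.0341]
tool_rot: [-0.001, 1.0, 0.0, -0.001]
contact_force: [-0.3, -0.3, 0.3]
gripper_width: 0.437
grasp_force: 30.4
```

>>> drive_tool:
  commands:
    - {"hand":0.3,"translation":[0,0,-5],"angular":[0,0,0]}
    - {"hand":0.3,"translation":[0,0,-8],"angular":[0,0,0]}
    - {"hand":0.3,"translation":[0,0,-8],"angular":[0,0,0]}
    - {"hand":0.75,"translation":[0,0,-8],"angular":[0,0,0]}
    - {"hand":0.75,"translation":[0,0,-8],"angular":[0,0,0]}
    - {"hand":0.75,"translation":[0,0,-8],"angular":[0,0,0]}
    - {"hand":0.75,"translation":[0,0,15],"angular":[0,0,0]}
    - {"hand":0.75,"translation":[0,0,60],"angular":[0,0,0]}
    - {"hand":0.75,"translation":[-40,40,110],"angular":[0,0,0]}
    - {"hand":0.75,"translation":[-65,70,130],"angular":[0,0,0]}
    - {"hand":0.75,"translation":[-65,70,130],"angular":[0,0,0]}
    - {"hand":0.75,"translation":[-65,70,130],"angular":[0,0,0]}

```text
t: 11.88
eef_pos: [0.45, -0.2423, 0.1656]
tool_rot: [0.0, 1.0, -0.0, 0.001]
contact_force: [-0.5, -0.9, 0.2]
gripper_width: 0.748
grasp_force: 0.0
```

```bash
python3 look.py w4
```

```text
11.925 [ 0.45   -0.2425  0.1651] [ 0.  1. -0.  0.] q [ 0.43  0.31 -0.07  2.02  0.03  0.81 -1.23] g 0.75 0.0 F [-0.1 -0.3 -0.1]
cam [ 0.524 -0.243  0.295]
holder_red 0.93 [158. 256.] (423.9, -119.8, 74.5)
holder_blue 0.91 [480. 224.] (439.4, -369.2, 74.9)
holder_amber 0.68 [309. 214.] (443.4, -240.5, 74.0)
holder_pink 0.74 [403. 115.] (516.2, -311.9, 73.8)
holder_grey 0.83 [244. 122.] (517.1, -178.2, 73.2)
powder_red 0.76 [324. 242.] cap [ 451.8 -244.7   55. ] (450.6, -242.7, 47.4)
powder_red 0.45 [432. 133.] cap [ 516.4 -306.5   55. ] (514.3, -306.0, 40.7)
powder_blue 0.76 [216. 130.] cap [ 518.3 -180.    43. ] (518.1, -181.8, 33.2)
powder_amber 0.93 [631. 247.] cap [ 446.9 -438.7   51. ] (446.8, -443.6, 25.8)
powder_amber 0.67 [512. 255.] cap [ 441.9 -363.9   51. ] (441.3, -363.9, 59.2)
powder_pink 0.9 [432. 132.] cap [ 516.4 -310.5   39. ] (514.6, -310.3, 43.4)
powder_pink 0.43 [306. 213.] cap [ 465.9 -233.3   39. ] (452.7, -240.2, 65.7)
```

View pics/w4.png

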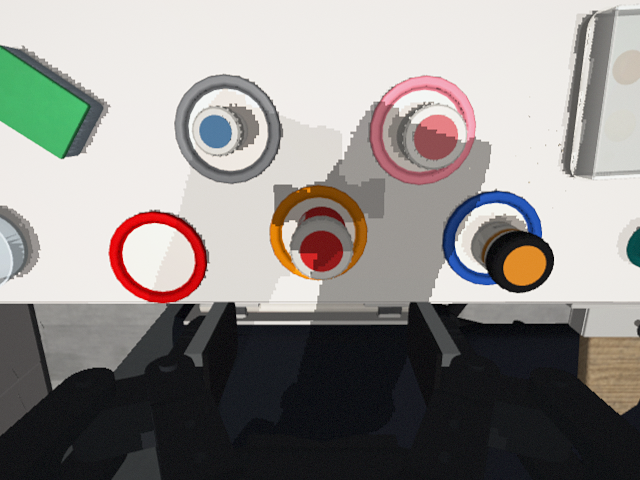

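Pink stands in the pink holder (435,135), and the red holder is empty. Next is the red jar (322,250).

>>> drive_tool:
  commands:
    - {"hand":0.75,"translation":[-3,1,-40],"angular":[0,0,0]}
    - {"hand":0.75,"translation":[-3,1,-80],"angular":[0,0,0]}
    - {"hand":0.75,"translation":[-3,1,-110],"angular":[0,0,0]}
    - {"hand":0.75,"translation":[-3,1,-126],"angular":[0,0,0]}
    - {"hand":0.75,"translation":[-3,1,-126],"angular":[0,0,0]}
    - {"hand":0.75,"translation":[-3,1,-126],"angular":[0,0,0]}
    - {"hand":0.3,"translation":[-3,1,-126],"angular":[0,0,0]}
    - {"hand":0.3,"translation":[-3,1,-126],"angular":[0,0,0]}
    - {"hand":0.3,"translation":[-3,1,-126],"angular":[0,0,0]}
    - {"hand":0.3,"translation":[-3,1,-126],"angular":[0,0,0]}

```text
t: 13.62
eef_pos: [0.4474, -0.2413, 0.0404]
tool_rot: [0.0, 1.0, -0.0, 0.001]
contact_force: [-1.3, 0.1, 7.2]
gripper_width: 0.441
grasp_force: 29.6
```

```bash
python3 - <<'E'
from h import *
cv2.imwrite("pics/w5.png",bot.read_camera("wrist")[:,:,::-1]);o=bot.get_obs();print(o["eef_pos"],o["gripper_width"],o["grasp_force"])
E
```

```text
[ 0.44739098 -0.24131989  0.0403634 ] 0.4448431098153322 29.596577173797414
```

View pics/w5.png

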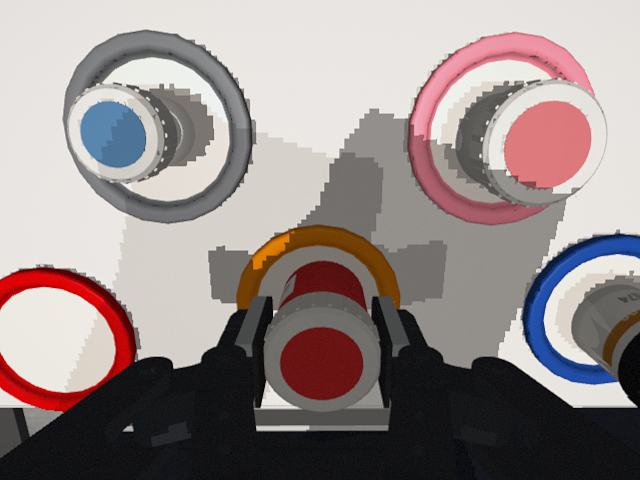

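Red is gripped squarely (321,362). Move it to the red holder.

>>> drive_tool:
  commands:
    - {"hand":0.3,"translation":[0,0,20],"angular":[0,0,0]}
    - {"hand":0.3,"translation":[0,0,40],"angular":[0,0,0]}
    - {"hand":0.3,"translation":[-8,45,40],"angular":[0,0,0]}
    - {"hand":0.3,"translation":[-16,90,40],"angular":[0,0,0]}
    - {"hand":0.3,"translation":[-23,122,40],"angular":[0,0,0]}
    - {"hand":0.3,"translation":[-23,122,40],"angular":[0,0,0]}
    - {"hand":0.3,"translation":[-23,122,40],"angular":[0,0,0]}
    - {"hand":0.3,"translation":[-23,122,20],"angular":[0,0,0]}
    - {"hand":0.3,"translation":[-23,122,8],"angular":[0,0,0]}
    - {"hand":0.3,"translation":[-23,122,2],"angular":[0,0,0]}
    - {"hand":0.3,"translation":[-23,122,1],"angular":[0,0,0]}
    - {"hand":0.3,"translation":[-23,122,1],"angular":[0,0,0]}

```text
t: 15.18
eef_pos: [0.4237, -0.1194, 0.0405]
tool_rot: [0.0, 1.0, -0.0, 0.0]
contact_force: [-0.5, -1.5, -0.0]
gripper_width: 0.439
grasp_force: 30.4
```

>>> drive_tool:
  commands:
    - {"hand":0.3,"translation":[0,0,0],"angular":[0,0,0]}
    - {"hand":0.75,"translation":[0,0,0],"angular":[0,0,0]}
    - {"hand":0.75,"translation":[0,0,0],"angular":[0,0,0]}
    - {"hand":0.75,"translation":[0,0,0],"angular":[0,0,0]}
    - {"hand":0.75,"translation":[0,0,20],"angular":[0,0,0]}
    - {"hand":0.75,"translation":[0,0,60],"angular":[0,0,0]}
    - {"hand":0.75,"translation":[5,-45,100],"angular":[0,0,0]}
    - {"hand":0.75,"translation":[10,-105,125],"angular":[0,0,0]}
    - {"hand":0.75,"translation":[16,-165,125],"angular":[0,0,0]}
    - {"hand":0.75,"translation":[20,-200,125],"angular":[0,0,0]}
    - {"hand":0.75,"translation":[20,-200,125],"angular":[0,0,0]}
    - {"hand":0.75,"translation":[20,-200,125],"angular":[0,0,0]}

```text
t: 16.68
eef_pos: [0.4434, -0.3178, 0.1649]
tool_rot: [-0.001, 1.0, 0.0, -0.0]
contact_force: [0.1, 0.3, -0.9]
gripper_width: 0.75
grasp_force: 0.0
```

```bash
python3 look.py w6
```

```text
16.725 [ 0.4435 -0.3173  0.165 ] [-0.001  1.     0.001 -0.   ] q [ 0.51  0.36 -0.01  1.94  0.    0.84 -1.07] g 0.75 0.0 F [-0.6  1.1 -0.3]
cam [ 0.518 -0.319  0.294]
holder_red 0.58 [ 71. 232.] (423.9, -120.8, 75.6)
holder_blue 0.97 [379. 209.] (439.5, -369.4, 73.5)
holder_amber 0.9 [220. 224.] (443.5, -240.5, 74.4)
holder_pink 0.68 [310.  91.] (516.1, -312.7, 73.3)
powder_red 0.75 [ 34. 259.] cap [ 433.8 -139.2   55. ] (426.3, -139.5, 69.1)
powder_blue 0.88 [ 98. 116.] cap [ 519.  -186.2   43. ] (516.7, -187.1, 42.1)
powder_amber 0.73 [402. 248.] cap [ 439.6 -369.    51. ] (440.4, -369.7, 49.7)
powder_amber 0.62 [575. 248.] cap [ 440. -478.   51.] (440.1, -477.4, 62.8)
powder_amber 0.59 [378. 211.] cap [ 463.4 -353.1   51. ] (451.5, -361.4, 62.3)
powder_pink 0.82 [312. 124.] cap [ 514.7 -312.8   39. ] (514.0, -312.4, 40.4)
```

View pics/w6.png

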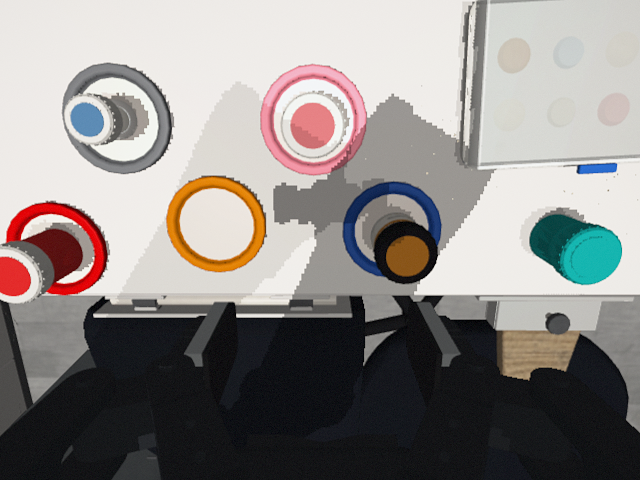

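Red stands in red; amber jar at (407,255) in blue holder.

>>> drive_tool:
  commands:
    - {"hand":0.75,"translation":[-7,-50,-20],"angular":[0,0,0]}
    - {"hand":0.75,"translation":[-7,-53,-50],"angular":[0,0,0]}
    - {"hand":0.75,"translation":[-7,-53,-90],"angular":[0,0,0]}
    - {"hand":0.75,"translation":[-7,-53,-115],"angular":[0,0,0]}
    - {"hand":0.75,"translation":[-7,-53,-129],"angular":[0,0,0]}
    - {"hand":0.75,"translation":[-7,-53,-129],"angular":[0,0,0]}
    - {"hand":0.75,"translation":[-7,-53,-129],"angular":[0,0,0]}
    - {"hand":0.3,"translation":[-7,-53,-129],"angular":[0,0,0]}
    - {"hand":0.3,"translation":[-7,-53,-129],"angular":[0,0,0]}
    - {"hand":0.3,"translation":[-7,-53,-129],"angular":[0,0,0]}
    - {"hand":0.3,"translation":[-7,-53,-129],"angular":[0,0,0]}

```text
t: 18.55
eef_pos: [0.4372, -0.3723, 0.0374]
tool_rot: [0.0, 1.0, -0.0, 0.001]
contact_force: [-1.1, 1.7, 6.0]
gripper_width: 0.442
grasp_force: 29.7
```

```bash
python3 - <<'E'
from h import *
cv2.imwrite("pics/w7.png",bot.read_camera("wrist")[:,:,::-1]);o=bot.get_obs();print(o["eef_pos"],o["gripper_width"],o["grasp_force"])
E
```

```text
[ 0.4371774  -0.37237509  0.03742981] 0.4452717069619603 29.72322744783014
```

View pics/w7.png

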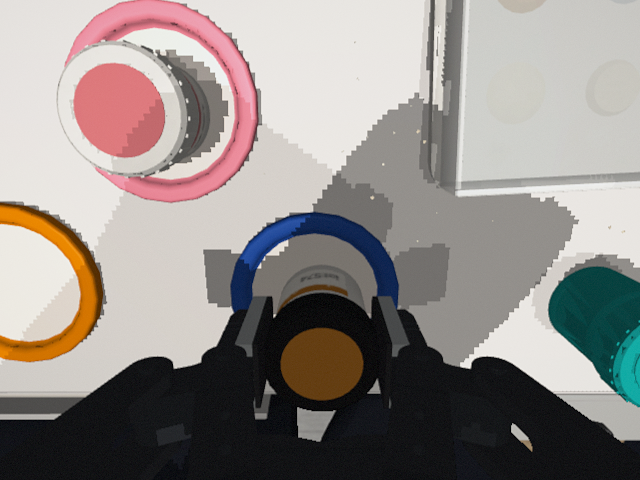

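Amber gripped (322,364). Move it to the amber holder.

>>> drive_tool:
  commands:
    - {"hand":0.3,"translation":[0,0,20],"angular":[0,0,0]}
    - {"hand":0.3,"translation":[0,0,40],"angular":[0,0,0]}
    - {"hand":0.3,"translation":[2,45,40],"angular":[0,0,0]}
    - {"hand":0.3,"translation":[4,95,40],"angular":[0,0,0]}
    - {"hand":0.3,"translation":[7,132,40],"angular":[0,0,0]}
    - {"hand":0.3,"translation":[7,132,40],"angular":[0,0,0]}
    - {"hand":0.3,"translation":[7,132,40],"angular":[0,0,0]}
    - {"hand":0.3,"translation":[7,132,20],"angular":[0,0,0]}
    - {"hand":0.3,"translation":[7,132,8],"angular":[0,0,0]}
    - {"hand":0.3,"translation":[7,132,2],"angular":[0,0,0]}
    - {"hand":0.3,"translation":[7,132,1],"angular":[0,0,0]}
    - {"hand":0.3,"translation":[7,132,1],"angular":[0,0,0]}

```text
t: 20.1
eef_pos: [0.4436, -0.2405, 0.0375]
tool_rot: [0.0, 1.0, -0.0, 0.0]
contact_force: [0.4, 0.2, -0.2]
gripper_width: 0.44
grasp_force: 30.5
```

>>> drive_tool:
  commands:
    - {"hand":0.3,"translation":[0,0,0],"angular":[0,0,0]}
    - {"hand":0.75,"translation":[0,0,0],"angular":[0,0,0]}
    - {"hand":0.75,"translation":[0,0,0],"angular":[0,0,0]}
    - {"hand":0.75,"translation":[0,0,0],"angular":[0,0,0]}
    - {"hand":0.75,"translation":[0,0,20],"angular":[0,0,0]}
    - {"hand":0.75,"translation":[0,0,60],"angular":[0,0,0]}
    - {"hand":0.75,"translation":[10,20,110],"angular":[0,0,0]}
    - {"hand":0.75,"translation":[30,50,128],"angular":[0,0,0]}
    - {"hand":0.75,"translation":[40,60,128],"angular":[0,0,0]}
    - {"hand":0.75,"translation":[40,60,128],"angular":[0,0,0]}
    - {"hand":0.75,"translation":[40,60,128],"angular":[0,0,0]}

```text
t: 21.48
eef_pos: [0.482, -0.1809, 0.164]
tool_rot: [-0.0, 1.0, -0.001, -0.001]
contact_force: [-1.2, 0.0, 0.6]
gripper_width: 0.748
grasp_force: 0.0
```

```bash
python3 look.py w8
```

```text
21.525 [ 0.4821 -0.1811  0.1641] [-0.     1.    -0.001 -0.001] q [ 0.26  0.32 -0.02  2.01  0.01  0.82 -1.34] g 0.751 0.0 F [ 0.5 -0.3  0.8]
cam [ 0.557 -0.182  0.293]
holder_red 0.85 [252. 279.] (425.0, -119.1, 74.3)
holder_blue 0.6 [571. 276.] (439.8, -368.6, 76.1)
holder_pink 0.67 [490. 157.] (516.6, -311.5, 74.4)
holder_grey 0.98 [307. 158.] (517.0, -178.3, 73.6)
powder_red 0.6 [247. 303.] cap [ 442.3 -133.6   55. ] (432.8, -128.2, 55.7)
powder_blue 0.96 [316. 180.] cap [ 520.  -178.1   43. ] (518.4, -179.2, 31.0)
powder_amber 0.63 [401. 288.] cap [ 451.  -233.2   51. ] (449.7, -235.8, 53.4)
powder_amber 0.41 [488. 158.] cap [ 534.  -279.5   51. ] (522.9, -291.1, 62.2)
powder_pink 0.69 [520. 183.] cap [ 517.3 -306.4   39. ] (517.3, -306.6, 51.4)
```

View pics/w8.png

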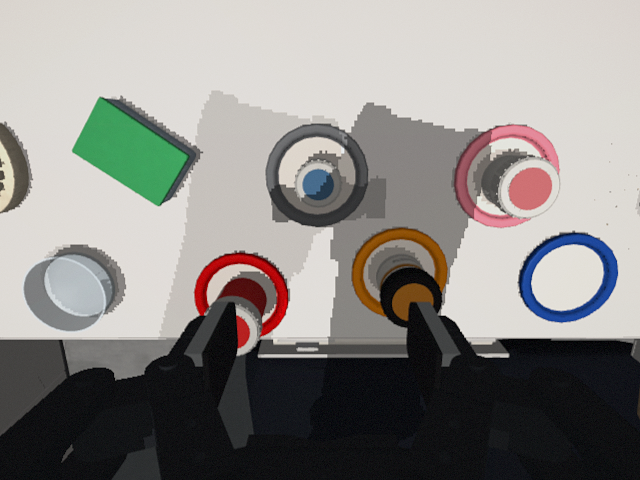

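Amber stands in amber (412,295); blue is upright in grey (317,183). Grip blue.

>>> drive_tool:
  commands:
    - {"hand":0.75,"translation":[36,2,-20],"angular":[0,0,0]}
    - {"hand":0.75,"translation":[36,2,-60],"angular":[0,0,0]}
    - {"hand":0.75,"translation":[36,2,-100],"angular":[0,0,0]}
    - {"hand":0.75,"translation":[36,2,-125],"angular":[0,0,0]}
    - {"hand":0.75,"translation":[36,2,-138],"angular":[0,0,0]}
    - {"hand":0.75,"translation":[36,2,-138],"angular":[0,0,0]}
    - {"hand":0.75,"translation":[36,2,-138],"angular":[0,0,0]}
    - {"hand":0.2,"translation":[36,2,-138],"angular":[0,0,0]}
    - {"hand":0.2,"translation":[36,2,-138],"angular":[0,0,0]}
    - {"hand":0.2,"translation":[36,2,-138],"angular":[0,0,0]}
    - {"hand":0.2,"translation":[36,2,-138],"angular":[0,0,0]}

```text
t: 23.35
eef_pos: [0.5201, -0.178, 0.0281]
tool_rot: [0.0, 1.0, -0.0, 0.001]
contact_force: [-1.7, 0.7, 5.6]
gripper_width: 0.326
grasp_force: 29.3
```

>>> drive_tool:
  commands:
    - {"hand":0.2,"translation":[0,0,20],"angular":[0,0,0]}
    - {"hand":0.2,"translation":[0,0,75],"angular":[0,0,0]}
    - {"hand":0.2,"translation":[0,0,80],"angular":[0,0,0]}
    - {"hand":0.2,"translation":[-20,-48,80],"angular":[0,0,0]}
    - {"hand":0.2,"translation":[-42,-102,80],"angular":[0,0,0]}
    - {"hand":0.2,"translation":[-64,-155,80],"angular":[0,0,0]}
    - {"hand":0.2,"translation":[-79,-191,80],"angular":[0,0,0]}
    - {"hand":0.2,"translation":[-79,-191,80],"angular":[0,0,0]}
    - {"hand":0.2,"translation":[-79,-191,80],"angular":[0,0,0]}
    - {"hand":0.2,"translation":[-79,-191,40],"angular":[0,0,0]}
    - {"hand":0.2,"translation":[-79,-191,20],"angular":[0,0,0]}
    - {"hand":0.2,"translation":[-79,-191,10],"angular":[0,0,0]}

```text
t: 24.85
eef_pos: [0.4409, -0.3666, 0.0359]
tool_rot: [-0.001, 1.0, 0.001, -0.001]
contact_force: [0.0, 0.1, -0.9]
gripper_width: 0.323
grasp_force: 29.9
```

>>> drive_tool:
  commands:
    - {"hand":0.2,"translation":[0,0,-5],"angular":[0,0,0]}
    - {"hand":0.2,"translation":[0,0,-9],"angular":[0,0,0]}
    - {"hand":0.2,"translation":[0,0,-9],"angular":[0,0,0]}
    - {"hand":0.7,"translation":[0,0,-9],"angular":[0,0,0]}
    - {"hand":0.7,"translation":[0,0,-9],"angular":[0,0,0]}
    - {"hand":0.7,"translation":[0,0,-9],"angular":[0,0,0]}
    - {"hand":0.7,"translation":[0,0,15],"angular":[0,0,0]}
    - {"hand":0.7,"translation":[0,0,60],"angular":[0,0,0]}
    - {"hand":0.7,"translation":[10,40,110],"angular":[0,0,0]}
    - {"hand":0.7,"translation":[20,90,160],"angular":[0,0,0]}
    - {"hand":0.7,"translation":[20,100,170],"angular":[0,0,0]}
    - {"hand":0.7,"translation":[20,100,170],"angular":[0,0,0]}

```text
t: 26.35
eef_pos: [0.4612, -0.2684, 0.2082]
tool_rot: [0.0, 1.0, 0.001, 0.001]
contact_force: [-0.3, -0.8, -0.9]
gripper_width: 0.698
grasp_force: 0.0
```

```bash
python3 look.py w9
```

```text
26.4 [ 0.46   -0.2695  0.2069] [ 0.  1. -0. -0.] q [ 0.42  0.29 -0.01  1.93  0.    0.92 -1.16] g 0.704 0.0 F [-1.1 -0.6 -1.3]
cam [ 0.535 -0.269  0.337]
holder_red 0.61 [160. 239.] (424.9, -119.9, 73.5)
holder_blue 0.59 [431. 228.] (439.3, -369.4, 73.5)
holder_amber 0.8 [295. 217.] (443.6, -240.5, 73.3)
holder_pink 0.66 [364. 127.] (516.3, -312.3, 72.7)
holder_grey 0.75 [205. 143.] (516.9, -178.6, 73.6)
powder_red 0.7 [136. 266.] cap [ 430.7 -132.2   55. ] (430.8, -129.9, 62.4)
powder_blue 0.65 [447. 244.] cap [ 445.  -364.9   43. ] (443.1, -365.5, 41.2)
powder_amber 0.93 [599. 252.] cap [ 441.7 -475.6   51. ] (441.3, -475.9, 66.7)
powder_amber 0.7 [286. 245.] cap [ 446.2 -242.9   51. ] (446.7, -242.1, 47.6)
powder_pink 0.85 [381. 151.] cap [ 513.5 -312.    39. ] (514.7, -312.0, 40.6)
powder_pink 0.44 [159. 238.] cap [ 447.7 -145.    39. ] (435.5, -134.9, 66.7)
```

View pics/w9.png

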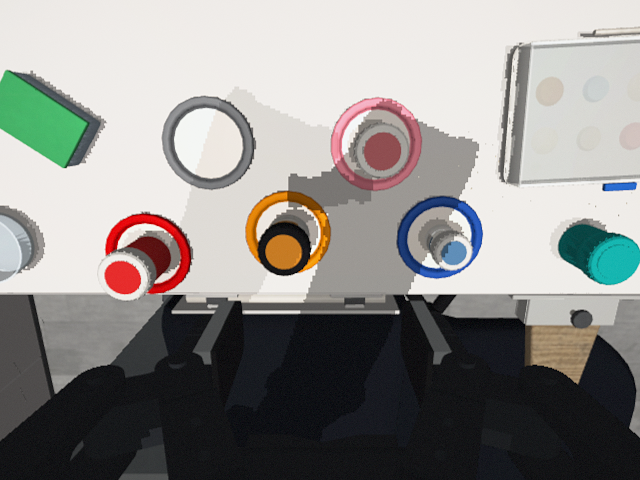

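All four jars look upright in their own holders, and grey is empty. I check the offsets numerically before handing in.

```bash
sed -i 's/w0.png/w9.png/; s/^G=.*/G={"powder_blue":(453,252),"powder_red":(122,276),"powder_amber":(284,251),"powder_pink":(382,152)}/' discs.py; python3 discs.py
```

```text
powder_blue [454.9 253.2] [ 436.4 -371.6   43. ] (436.7, -370.5, 18.8)
powder_red [122.4 277.3] [ 421.6 -121.7   55. ] (421.5, -121.8, 26.1)
powder_amber [282.9 251.5] [ 440.5 -241.3   51. ] (440.2, -241.4, 26.3)
powder_pink [382.1 150.9] [ 512.4 -313.4   39. ] (512.3, -313.3, 26.6)
```

All are within about 4 mm of their holder centres.

```bash
python3 -c "
from station import bot
print(bot.hand_in())"
```

```text
the job is handed in; nothing more can be done
None
```

I handed the job in: all four jars stand upright in the holders of their own colour, within about 4 mm of centre by the last wrist picture; the grey holder is empty, the plaster cast was never touched, and the clock read about 26 s, but hand-in returned no verdict.

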